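# Test the friction hinge of a lathe accessory case

### The arm

A 6-joint arm with a two-finger parallel gripper is mounted at the origin on the work surface. World frame = base frame: x ahead of the robot, y to its left, z up, the work surface at z = 0. Lengths are in m, angles in rad, forces in N, time in s.
With the tool pointing down it reaches from about 0.275 to 0.75 m from the base axis. Payload 10.2 kg.
Tool frame: the origin (TCP) lies at the very end of the fingers, on their centre line; the grasp point (between the pads) lies 19 mm behind it; z points along the fingers, y is the line along which they close (so a half turn about z gives the same grasp; the last joint's range is limited). The gripper opens to 88 mm and grips with 3 to 60 N. Pads are 18 mm wide; open, the fingers measure 123 mm over their backs; the gripper's body (75 mm by 187 mm) begins 45 mm behind the grasp point.
Start: joints at [-1.499, 0.313, 1.498, -0, 1.331, -0.223], TCP at [0.153, -0.502, 0.239] pointing down, gripper open.
Joint ranges: [-2.94, 2.94], [-0.97, 2.17], [0.19, 2.56], [-1.23, 4.37], [0.02, 3.11], [-2.88, 2.88]. Speed limits (rad/s): [2.39, 2.39, 3.01, 3.14, 3.14, 3.14].

### API

Orientations are given as [roll, pitch, yaw] about the fixed x, y, z axes, in that order (R = Rz(yaw) Ry(pitch) Rx(roll)).
In Python, from plant import sense, eyes, arm, models gives the robot as it stands. The module is installed in compiled form; this text tells all that it offers.
- The arm moves only by the tool play_rows, never from a script. Its argument "plan" is text: rows parted by semicolons, each of 5 numbers parted by spaces: the finger opening in m, from 0 to 0.0881, then the shift along the tool's x, y, z in m, then the turn about the tool's z in degrees. In form: fingers x y z yaw; .... A call has 1 to 12 rows; each row shifts and turns the commanded pose from where the row before left it, along the tool's axes as they then stand; what a row does not reach is not made up. A row lasts 1/12 s, in which the tool goes at most 41.7 mm and 7.16 degrees, less where a joint would pass 70% of its speed; a pose out of reach is approached as far as the arm can. A call is refused whole if a number of a shift passes 0.0417 or a number of a turn 7.16, either way. A call with a gripper value outside its range is refused whole. The fingers move at their own pace and stop on an object; "squeeze" is the grip in N (left out, the last holds). Time passes only in rows, so rows that do not move let the fingers close. It gives the time, the measured TCP pose, the force, the opening and the grip force at its end, in the units of the state.
- sense(): the state, without advancing time (a new reading comes with each control period).
- eyes.snapshot(name): name is "scene" or "side" or "wrist"; returns (picture, depth): 420x560x3 uint8, blue, green, red; 420x560 float32, m along the optical axis (not along the pixel's ray), 0 where there is no reading.
- eyes.camera_params(name): a dict with "fx", "fy", "cx", "cy" (pixels), "cam_to_world" (4x4, takes a point from camera to world coordinates); the wrist camera has in their place "mount" (4x4, takes a point from camera to tool coordinates, whose origin is the TCP and whose axes are the flange's). Camera axes: x right, y down, z forward; pixel columns grow to the right and rows downward; lengths in m; the calibration is good to about 2 mm. A picture is of the moment at which its call begins: read the wrist's pose just before it. camera_params takes no time and is no camera call.
- arm.hand_in(): hands the job in; it is judged then, once.
Trained networks look in the newest picture that a camera, given by its name, has taken for a name from the list of things; names that differ only in an ending like _2 or _b are one class to them, and where a whole thing is asked for, a point or a joint stands for the part that bears it (a point fixed in the world has none). Each returns a list of dicts, best first, with "confidence" (0 to 1); they miss things now and then, are a little off and sometimes report something else, mostly with a low value. They report only what shows in the picture. A call takes as long as a camera call.
- models.look_for(name, camera): "point" ([x, y, z] in m, in world coordinates, good to about 4 mm: the middle of the surface that is visible of it).
- models.landmark_of(name, camera): "point" ([x, y, z] in m, in world coordinates, good to about 4 mm: a listed point, or the origin of a listed thing).
The state is a dict: "t": time; "joints": joint angles; "qvel": joint speeds; "joint_torque": joint torques, N m; "ee_pos": TCP position; "orientation": TCP orientation; "ft_force": force on the tool from outside, world axes, zero at the start; "torque": the same for the moment, N m; "opening": finger opening in m; "grasp_force": force on a finger pad.
Only numpy, scipy, OpenCV 4.12 (cv2) and the standard library are available. Lean on these libraries where they do the work, as an engineer would, in place of code of your own. Each camera call takes 0.05 s, during which the arm holds its last target. There are 200 camera calls.

### The job

Check the stiff hinge of the grey accessory case, whose aluminium lid stands slightly ajar: lift the lid by its bar until you feel it come up firmly against its built-in stop, without forcing it past, then let go of it up there and watch for a good second whether it stays. Then gently lower it to about 35 degrees above level, let go again, and leave it standing there on its own. Do not let the lid swing fast, and leave the other things on the bench alone.

Things in the scene. Friction and masses are not known exactly. Their poses are not given: they have to be found in the camera images.
- case: Grey sheet-steel case fixed to the bench, 150 mm deep (x) by 240 mm wide (y) by 90 mm high, open on top under the lid. Origin: centre of its underside, on the bench. Its x axis points level from its front (handle side) to its hinge side, y along the hinge, z up. It stands yawed differently each time.
- lid: Aluminium sheet lid, 150 mm from hinge to front edge, 240 mm wide, 3 mm thick, 0.18 to 0.35 kg. Origin: on the hinge axis, at the middle of the case's far top edge, 91 mm above the bench. y along the hinge (as the case's y); -x from hinge to front edge and bar, in the lid's plane; z its upper face's normal: z's angle from vertical is the lid's angle above level. Starts ajar by 0.02 to 0.35 rad.
- lid_hinge (a point): Middle of the hinge axis (same point as the lid's origin). Hinge friction of 0.5 N m holds the lid at any angle; swinging it slowly takes about 1 to 4.5 N at the bar, up or down. The lid rises until it meets a built-in stop that cannot be seen and lies, differently each time, somewhere between 1.05 and 1.27 rad above level: find it by feel.
- lid_bar (a point): Centre of the lid's straight round steel pull bar: 10 mm thick, 120 mm long, parallel to the hinge, 200 mm from the hinge axis, 50 mm in front of the lid's front edge, in the lid's plane. An arm near each end joins it to the lid (104 mm free between). Axes as the lid's. Can be pinched from above, fingers before and behind it; it turns between flat pads as the lid swings.
- stay (a joint): Stiff spring cushion of the built-in stop, hidden in the hinge, rad. 0 while the lid swings freely; with the lid up against the stop it begins to give at about 4 to 5 N of pull on the bar (square to the lid), reads 0.01 at about 7 N and 0.05 (overstrained) at about 17 N. It springs back when let go, and the lid comes down with it.
- blank_mid (a point): Bystander: turned light-wood goblet blank standing upright to the left of the case, 125 mm tall, 64 mm across. Point at its centre, 62 mm up.
- tin_mid (a point): Bystander: plain metal tin to the right of the case, 72 mm across, 60 mm tall. Point at its centre, 30 mm up.
- gouge_mid (a point): Bystander: turning gouge lying to the right of the tin, 320 mm long, wooden handle towards the robot. Point near its middle, 14 mm up.

How it is judged:
On the way, in this order (a step that is already met when the one before it is completed fails the run):
1. the lid is lifted firmly against its built-in stop (the stop's cushion gives at least 0.01 rad, about 7 N at the bar) (value of joint stay above 0.01 rad and angle between lid's own z axis and vertical above 0.98 rad), for 0.1 s.
2. the lid is let go of high up (still over 0.95 rad above level) and stays there untouched and still for 1 s (contact force between anything else and lid below 0.1 N and angle between lid's own z axis and vertical above 0.95 rad and angular speed of lid below 0.05 rad/s), for 1 s.
At the end, for the whole second after the job is handed in: The lid stands untouched and still (under 0.05 rad/s) at 0.44 to 0.78 rad (25 to 45 degrees) above level, held by its hinge alone (contact force between anything else and lid below 0.1 N and angular speed of lid below 0.05 rad/s and angle between lid's own z axis and vertical between 0.44 and 0.78 rad).
It fails at once if the stop is forced: its cushion is pressed in by more than 0.05 rad (about 17 N at the bar) (value of joint stay above 0.05 rad).
It fails at once if the lid swings faster than 1.5 rad/s (angular speed of lid above 1.5 rad/s).
It fails at once if the blank is moved by more than 30 mm (distance of blank_mid from where it was at the start of the episode above 0.03 m).
It fails at once if the tin is moved by more than 30 mm (distance of tin_mid from where it was at the start of the episode above 0.03 m).
It fails at once if the gouge is moved by more than 30 mm (distance of gouge_mid from where it was at the start of the episode above 0.03 m).
It also fails if it takes over 72 s, if anything falls off the work surface, if the arm or the gripper's body presses on something with over 40 N, if the wrist force passes 120 N, or if a joint passes its speed limit or range.

## Working session

There is one attempt and no reset: what is moved stays moved. The work goes in short steps, Python scripts to look and compute and a tool call to move; the robot and the scene stay as the last step left them, time stands still between calls to the robot, and variables do not carry over. Pictures are saved under pics/ and viewed, at most 10 in all, crops included, and the job is handed in when it is done.

Besides the shell and the picture viewer there is one more tool, called by a JSON object that holds its "op" and its "data". play_rows: Moves the arm, as the interface text tells. Its arguments: {"type":"object","properties":{"plan":{"type":"string"},"squeeze":{"type":"number"}},"required":["plan"]}

```bash
mkdir -p pics
python3 - <<'E'
from plant import sense, eyes, arm, models
import cv2, numpy as np
s=sense(); print(s)
ims=[]
for c in("scene","side"):
    p,d=eyes.snapshot(c); ims.append(p)
    print(c, eyes.camera_params(c)["cam_to_world"].round(3).tolist())
    for n in("lid_bar","lid_hinge","lid","case","blank_mid","tin_mid","gouge_mid"):
        r=models.landmark_of(n,c)[:2]
        print(c,n,[(np.round(x["point"],3).tolist(),round(x["confidence"],2)) for x in r])
o=np.hstack(ims); cv2.imwrite("pics/a.png",cv2.resize(o,(800,300)))
E
```

```text
{'t': 0.0, 'joints': array([-1.49941530e+00,  3.13453314e-01,  1.49844717e+00, -2.63966823e-05,
        1.33097412e+00, -2.23426155e-01]), 'qvel': array([-0.00037046, -0.00162983, -0.0014771 ,  0.00063842,  0.00068378,
       -0.00092526]), 'joint_torque': array([-1.31909110e-03, -4.02206182e+01, -2.52268785e+01,  6.94018439e-02,
        3.52549553e-02, -9.30237366e-05]), 'ee_pos': array([ 0.15249253, -0.50210795,  0.23815557]), 'orientation': array([-3.14033689e+00, -2.59048338e-04,  2.94813307e-01]), 'ft_force': array([0.01698361, 0.12218725, 0.83455094]), 'torque': array([-0.01647395, -0.01959132,  0.02795898]), 'grasp_force': 0.0, 'opening': 0.08796477424013643}
scene [[0.867, 0.294, -0.403, 0.99], [0.498, -0.477, 0.724, -0.805], [0.021, -0.828, -0.56, 0.718], [0.0, 0.0, 0.0, 1.0]]
scene lid_bar [([0.508, -0.046, 0.107], 0.92)]
scene lid_hinge [([0.707, -0.024, 0.095], 0.84)]
scene lid [([0.702, -0.031, 0.093], 0.91)]
scene case [([0.633, -0.031, -0.004], 0.97)]
scene blank_mid [([0.594, 0.18, 0.059], 0.66)]
scene tin_mid [([0.665, -0.255, 0.032], 0.68)]
scene gouge_mid [([0.557, -0.372, 0.012], 0.95)]
side [[-0.886, -0.307, 0.348, 0.184], [-0.464, 0.572, -0.676, 0.641], [0.009, -0.76, -0.65, 0.738], [0.0, 0.0, 0.0, 1.0]]
side lid_bar [([0.51, -0.046, 0.105], 0.96), ([0.708, -0.025, 0.092], 0.24)]
side lid_hinge [([0.704, -0.024, 0.091], 0.56)]
side lid [([0.709, -0.024, 0.094], 0.79)]
side case [([0.633, -0.034, -0.002], 0.96)]
side blank_mid [([0.596, 0.175, 0.061], 0.63)]
side tin_mid [([0.661, -0.26, 0.033], 0.79)]
side gouge_mid [([0.56, -0.373, 0.013], 0.95)]
```

View pics/a.png

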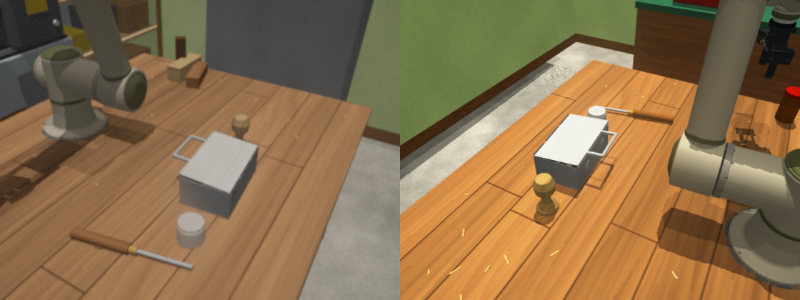

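The side and scene pictures agree: the bar is at about (0.509, -0.046, 0.106), the hinge at (0.706, -0.025, 0.092), and the case yaw is about 0.106 rad. In the left half, the case is at pixel (220,170) and its bar at (185,148). I'll turn the tool first.

{"op": "play_rows", "data": {"plan": "0.045 0 0 0 -7.16;0.045 0 0 0 -7.16;0.045 0 0 0 -7.16;0.045 0 0 0 -7.16;0.045 0 0 0 -7.16;0.045 0 0 0 -7.16;0.045 0 0 0 -7.16;0.045 0 0 0 -7.16;0.045 0 0 0 -7.16;0.045 0 0 0 -7.16;0.045 0 0 0 -7.16;0.045 0 0 0 -0.4", "squeeze": 15}}

```text
t: 1.8
ee_pos: [0.1525, -0.5024, 0.2387]
orientation: [-3.142, 0.0, 1.681]
ft_force: [0.5, -0.6, 0.6]
opening: 0.0448
grasp_force: 0.0
```

{"op": "play_rows", "data": {"plan": "0.045 0.026 0.025 0 0;0.045 0.026 0.025 0 0;0.045 0.026 0.025 0 0;0.045 0.026 0.025 0 0;0.045 0.026 0.025 0 0;0.045 0.026 0.025 0 0;0.045 0.026 0.025 0 0;0.045 0.026 0.025 0 0;0.045 0.026 0.025 0 0;0.045 0.026 0.025 0 0;0.045 0.026 0.025 0 0;0.045 0.026 0.025 0 0"}}

```text
t: 2.8
ee_pos: [0.4188, -0.1588, 0.239]
orientation: [3.141, 0.0, 1.672]
ft_force: [0.4, -1.1, -0.4]
opening: 0.0452
grasp_force: 0.0
```

{"op": "play_rows", "data": {"plan": "0.045 0.026 0.025 0 0;0.045 0.026 0.025 0 0;0.045 0.026 0.025 0 0;0.045 0 0 0 0;0.045 0 0 0 0"}}

```text
t: 3.22
ee_pos: [0.4847, -0.0739, 0.2385]
orientation: [-3.141, -0.0, 1.676]
ft_force: [0.0, -0.9, -0.3]
opening: 0.0451
grasp_force: 0.0
```

```bash
cat > h.py <<'E'
from plant import sense, eyes, arm, models
import numpy as np, cv2
from scipy.spatial.transform import Rotation as R
def look(cams, names):
    for c in cams:
        p,d=eyes.snapshot(c)
        for n in names:
            r=models.landmark_of(n,c)[:1]
            print(c,n,[(np.round(x["point"],4).tolist(),round(x["confidence"],2)) for x in r])
    return p
def st():
    s=sense(); print({k:np.round(s[k],4).tolist() for k in("t","ee_pos","orientation","ft_force","torque","opening","grasp_force")}); return s
E
python3 - <<'E'
from h import *
s=st()
look(["scene","side"],["lid_bar","lid_hinge"])
p=look(["wrist"],["lid_bar","lid_hinge"])
cv2.imwrite("pics/b.png",p)
E
```

```text
{'t': 3.2167, 'ee_pos': [0.4847, -0.0739, 0.2385], 'orientation': [-3.1412, -0.0001, 1.6763], 'ft_force': [0.0221, -0.8995, -0.2617], 'torque': [-0.0774, -0.1284, -0.0376], 'opening': 0.0451, 'grasp_force': 0.0}
scene lid_bar [([0.5058, -0.046, 0.1073], 0.57)]
scene lid_hinge [([0.7082, -0.0286, 0.0955], 0.82)]
side lid_bar [([0.5082, -0.048, 0.1027], 0.78)]
side lid_hinge [([0.7035, -0.0256, 0.0937], 0.88)]
wrist lid_bar []
wrist lid_hinge []
```

View pics/b.png

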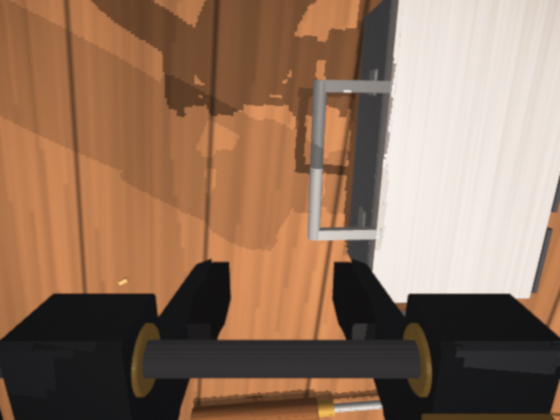

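The wrist picture shows the bar running from (319,82) to (314,238), nearly vertical, with the lid to its right from about column 390. I'll deproject it.

Run:
```python
from h import *
s=sense(); p,d=eyes.snapshot("wrist"); c=eyes.camera_params("wrist")
T=np.eye(4);T[:3,:3]=R.from_euler("xyz",s["orientation"]).as_matrix();T[:3,3]=s["ee_pos"]
M=T@c["mount"]
v,u=np.mgrid[0:420,0:560]
P=np.stack([(u-c["cx"])/c["fx"]*d,(v-c["cy"])/c["fy"]*d,d,np.ones_like(d)],-1)@M.T
P=P[...,:3]
m=(d>0)&(u>300)&(u<332)&(v>100)&(v<225)&(P[...,2]>.06)&(P[...,2]<.15)
b=P[m]; print(len(b),b.mean(0),np.percentile(b[:,2],[5,50,95]))
k=np.polyfit(b[:,1],b[:,0],1); print("dx/dy",k[0],"case yaw",-np.arctan(k[0]))
for vv in(82,160,238):
    q=P[vv-2:vv+3,300:335].reshape(-1,3); q=q[(q[:,2]>.06)&(q[:,2]<.15)]; print(vv,q.mean(0) if len(q) else 0)
m=(d>0)&(u>410)&(u<520)&(v>20)&(v<280)&(P[...,2]>.06)
l=P[m]; A=np.c_[l[:,:2],np.ones(len(l))]; w=np.linalg.lstsq(A,l[:,2],rcond=None)[0]; print("lid grad",w[:2],"res",np.std(A@w-l[:,2]))
print("tilt",np.arctan(np.hypot(*w[:2])))
```

```text
1623 [ 0.50698478 -0.04419936  0.11224788] [0.10959738 0.1124727  0.11409215]
dx/dy -0.09101495540573462 case yaw 0.09076488295302602
82 [0.50434687 0.0123714  0.11217964]
160 [ 0.50676699 -0.0422574   0.1120821 ]
238 [ 0.51862367 -0.10338215  0.11196627]
lid grad [-0.08264836 -0.00747036] res 0.0006718652092321922
tilt 0.08279557149291869
```

{"op": "play_rows", "data": {"plan": "0.045 0 0 0 0.8;0.045 0.026 0.025 0 0;0.045 0 0 0.03 0;0.045 0 0 0.03 0;0.045 0 0 0.03 0;0.045 0 0 0 0;0.045 0 0 0 0;0.045 0 0 0 0"}}

```text
t: 4.38
ee_pos: [0.5076, -0.0472, 0.1505]
orientation: [3.139, 0.001, 1.662]
ft_force: [0.6, -0.9, -0.1]
opening: 0.0449
grasp_force: 0.0
```

{"op": "play_rows", "data": {"plan": "0.045 0 0 0.02 0;0.045 0 0 0.02 0;0.045 0 0 0.02 0;0.045 0 0 0 0;0.045 0 0 0 0;0.03 0 0 0 0;0.02 0 0 0 0;0.014 0 0 0 0;0.01 0 0 0 0;0.004 0 0 0 0;0.004 0 0 0 0;0.004 0 0 0 0", "squeeze": 15}}

```text
t: 5.38
ee_pos: [0.5075, -0.0469, 0.0891]
orientation: [3.14, 0.001, 1.662]
ft_force: [3.4, -0.0, 1.0]
opening: 0.0088
grasp_force: 14.7
```

```bash
python3 -c "
import numpy as np
for a,b,n in((.083,.563,12),(.563,.96,11)):
    t=np.linspace(a,b,n+1)
    print(';'.join('0.004 0 %.4f %.4f 0'%(y,-z) for y,z in zip(-.2*np.diff(np.cos(t)),.2*np.diff(np.sin(t)))))
"
```

```text
0.004 0 0.0008 -0.0080 0;0.004 0 0.0011 -0.0079 0;0.004 0 0.0015 -0.0079 0;0.004 0 0.0018 -0.0078 0;0.004 0 0.0021 -0.0077 0;0.004 0 0.0024 -0.0076 0;0.004 0 0.0027 -0.0075 0;0.004 0 0.0030 -0.0074 0;0.004 0 0.0033 -0.0073 0;0.004 0 0.0036 -0.0072 0;0.004 0 0.0039 -0.0070 0;0.004 0 0.0041 -0.0068 0
0.004 0 0.0040 -0.0060 0;0.004 0 0.0042 -0.0059 0;0.004 0 0.0044 -0.0057 0;0.004 0 0.0046 -0.0056 0;0.004 0 0.0048 -0.0054 0;0.004 0 0.0050 -0.0052 0;0.004 0 0.0052 -0.0050 0;0.004 0 0.0053 -0.0049 0;0.004 0 0.0055 -0.0047 0;0.004 0 0.0057 -0.0045 0;0.004 0 0.0058 -0.0042 0
```

{"op": "play_rows", "data": {"plan": "0.004 0 0.0008 -0.008 0;0.004 0 0.0011 -0.0079 0;0.004 0 0.0015 -0.0079 0;0.004 0 0.0018 -0.0078 0;0.004 0 0.0021 -0.0077 0;0.004 0 0.0024 -0.0076 0;0.004 0 0.0027 -0.0075 0;0.004 0 0.003 -0.0074 0;0.004 0 0.0033 -0.0073 0;0.004 0 0.0036 -0.0072 0;0.004 0 0.0039 -0.007 0;0.004 0 0.0041 -0.0068 0", "squeeze": 20}}

```text
t: 6.38
ee_pos: [0.5377, -0.0438, 0.1782]
orientation: [3.141, -0.001, 1.662]
ft_force: [11.0, 0.5, -12.4]
opening: 0.0082
grasp_force: 20.7
```

Run:
```python
from h import *
st(); look(["scene","side"],["lid_bar"]); st()
```

```text
{'t': 6.3833, 'ee_pos': [0.5377, -0.0438, 0.1782], 'orientation': [3.1406, -0.0006, 1.6622], 'ft_force': [11.011, 0.4808, -12.3712], 'torque': [0.0764, -1.6503, -0.0396], 'opening': 0.0082, 'grasp_force': 20.7345}
scene lid_bar [([0.539, -0.0469, 0.1967], 0.96)]
side lid_bar [([0.5379, -0.0467, 0.2007], 0.61)]
{'t': 6.5833, 'ee_pos': [0.5383, -0.044, 0.1787], 'orientation': [3.1384, 0.0001, 1.6624], 'ft_force': [11.1619, 1.9558, -6.2811], 'torque': [0.076, -1.6788, 0.0494], 'opening': 0.0086, 'grasp_force': 20.2084}
```

{"op": "play_rows", "data": {"plan": "0.004 0 0.0048 -0.006 0;0.004 0 0.005 -0.0059 0;0.004 0 0.0048 -0.0057 0;0.004 0 0.0046 -0.0056 0;0.004 0 0.0048 -0.0054 0;0.004 0 0.005 -0.0052 0;0.004 0 0.0052 -0.005 0;0.004 0 0.0053 -0.0049 0"}}

```text
t: 7.25
ee_pos: [0.577, -0.0402, 0.2221]
orientation: [-3.141, -0.001, 1.662]
ft_force: [7.4, 1.0, -16.4]
opening: 0.0074
grasp_force: 21.0
```

Run:
```python
from h import *
look(["scene","side"],["lid_bar"]); st()
```

```text
scene lid_bar []
side lid_bar [([0.575, -0.0443, 0.242], 0.95)]
{'t': 7.45, 'ee_pos': [0.5777, -0.0403, 0.2224], 'orientation': [3.139, -0.0001, 1.6625], 'ft_force': [10.4261, 0.0801, -10.7578], 'torque': [0.0697, -1.5118, -0.0035], 'opening': 0.0078, 'grasp_force': 20.6382}
```

{"op": "play_rows", "data": {"plan": "0.004 0 0.0054 -0.0037 0;0.004 0 0.0055 -0.0035 0;0.004 0 0.0057 -0.0033 0;0.004 0 0 0 0;0.004 0 0 0 0"}}

```text
t: 7.87
ee_pos: [0.5937, -0.0389, 0.2339]
orientation: [3.139, 0.001, 1.663]
ft_force: [3.5, 1.0, -3.4]
opening: 0.0078
grasp_force: 20.0
```

Run:
```python
from h import *
look(["scene","side"],["lid_bar"]); st()
```

```text
scene lid_bar [([0.5946, -0.0411, 0.2591], 0.79)]
side lid_bar [([0.5927, -0.044, 0.2555], 0.67)]
{'t': 8.0667, 'ee_pos': [0.5931, -0.039, 0.2334], 'orientation': [3.1403, 0.0003, 1.6624], 'ft_force': [5.1397, 0.1491, -3.5475], 'torque': [0.0115, -0.5951, 0.0634], 'opening': 0.0075, 'grasp_force': 20.0113}
```

{"op": "play_rows", "data": {"plan": "0.004 0 0.0033 -0.0022 0;0.004 0 0.0033 -0.0022 0;0.004 0 0.0034 -0.0021 0"}}

```text
t: 8.32
ee_pos: [0.6027, -0.038, 0.2395]
orientation: [-3.14, -0.0, 1.662]
ft_force: [-1.6, -0.6, -5.6]
opening: 0.0077
grasp_force: 20.2
```

{"op": "play_rows", "data": {"plan": "0.004 0 0.0026 -0.0015 0;0.004 0 0.0026 -0.0015 0"}}

```text
t: 8.48
ee_pos: [0.6081, -0.0375, 0.2425]
orientation: [-3.141, -0.0, 1.662]
ft_force: [-1.9, -0.7, -4.7]
opening: 0.0074
grasp_force: 20.2
```

{"op": "play_rows", "data": {"plan": "0.004 0 0.0018 -0.001 0;0.004 0 0.0018 -0.001 0"}}

```text
t: 8.65
ee_pos: [0.6117, -0.0372, 0.2444]
orientation: [-3.141, -0.0, 1.662]
ft_force: [-1.0, -0.2, -5.5]
opening: 0.0076
grasp_force: 20.2
```

{"op": "play_rows", "data": {"plan": "0.004 0 0.0018 -0.0009 0;0.004 0 0.0018 -0.0009 0"}}

```text
t: 8.82
ee_pos: [0.6147, -0.0369, 0.246]
orientation: [-3.139, -0.0, 1.662]
ft_force: [-6.4, -1.0, -6.7]
opening: 0.0072
grasp_force: 20.3
```

{"op": "play_rows", "data": {"plan": "0.004 0 0.0018 -0.0008 0;0.004 0 0.0018 -0.0008 0"}}

```text
t: 8.98
ee_pos: [0.6177, -0.0366, 0.2475]
orientation: [-3.137, -0.0, 1.662]
ft_force: [-10.1, -1.4, -4.4]
opening: 0.0081
grasp_force: 20.2
```

{"op": "play_rows", "data": {"plan": "0.004 0 0 0 0;0.004 0 0 0 0;0.004 0 0 0 0"}}

```text
t: 9.23
ee_pos: [0.6176, -0.0366, 0.2475]
orientation: [-3.137, -0.0, 1.662]
ft_force: [-10.7, -2.0, -5.1]
opening: 0.0077
grasp_force: 20.2
```

{"op": "play_rows", "data": {"plan": "0.004 0 -0.0011 0.0005 0;0.004 0 -0.0011 0.0005 0;0.004 0 -0.0011 0.0005 0;0.004 0 -0.0011 0.0005 0;0.004 0 0 0 0;0.004 0 0 0 0"}}

```text
t: 9.73
ee_pos: [0.6143, -0.0369, 0.2458]
orientation: [-3.141, -0.0, 1.662]
ft_force: [-3.4, -0.2, -6.2]
opening: 0.0077
grasp_force: 20.3
```

{"op": "play_rows", "data": {"plan": "0.004 0 -0.0011 0.0008 0;0.004 0 -0.0011 0.0008 0;0.004 0 -0.0008 0.0008 0;0.004 0 0 0 0;0.004 0 0 0 0"}}

```text
t: 10.15
ee_pos: [0.612, -0.0372, 0.2444]
orientation: [3.139, 0.001, 1.662]
ft_force: [1.7, -0.8, 1.5]
opening: 0.0075
grasp_force: 19.7
```

Force is near zero, so I'll open gently.

{"op": "play_rows", "data": {"plan": "0.01 0 0 0 0;0.014 0 0 0 0;0.018 0 0 0 0;0.024 0 0 0 0;0.032 0 0 0 0;0.04 0 0 0 0;0.045 0 0 0 0;0.045 0 0 0 0", "squeeze": 10}}

```text
t: 10.82
ee_pos: [0.6114, -0.0372, 0.2435]
orientation: [3.142, 0.0, 1.662]
ft_force: [0.1, 0.2, -0.8]
opening: 0.0444
grasp_force: 0.0
```

Run:
```python
from h import *
look(["scene"],["lid_bar"]); p=look(["side"],["lid_bar"]); st()
cv2.imwrite("pics/c.png",cv2.resize(p[120:320,120:400],None,fx=2,fy=2))
```

```text
scene lid_bar [([0.6127, -0.0365, 0.268], 0.76)]
side lid_bar [([0.6101, -0.0406, 0.265], 0.69)]
{'t': 11.0167, 'ee_pos': [0.6114, -0.0372, 0.2435], 'orientation': [3.1416, -0.0, 1.6624], 'ft_force': [-0.3781, 0.6553, -0.3658], 'torque': [-0.0338, -0.108, -0.0381], 'opening': 0.0448, 'grasp_force': 0.0}
```

View pics/c.png

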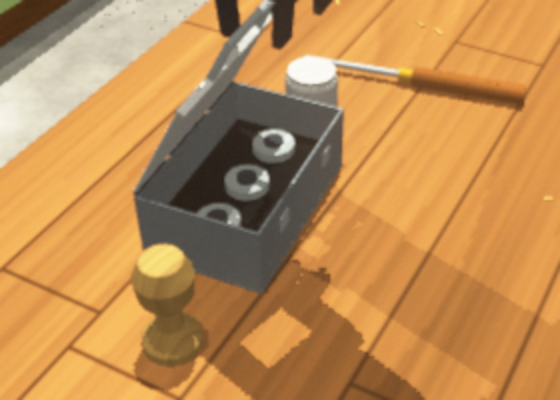

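The lid stands by itself, with the open fingers on either side of the bar at about (265,15) in the crop. I'll wait well over a second.

{"op": "play_rows", "data": {"plan": "0.045 0 0 0 0;0.045 0 0 0 0;0.045 0 0 0 0;0.045 0 0 0 0;0.045 0 0 0 0;0.045 0 0 0 0;0.045 0 0 0 0;0.045 0 0 0 0;0.045 0 0 0 0;0.045 0 0 0 0;0.045 0 0 0 0;0.045 0 0 0 0"}}

```text
t: 12.02
ee_pos: [0.6114, -0.0372, 0.2435]
orientation: [-3.142, -0.0, 1.662]
ft_force: [-0.0, 0.3, -0.1]
opening: 0.0451
grasp_force: 0.0
```

{"op": "play_rows", "data": {"plan": "0.045 0 0 0 0;0.045 0 0 0 0;0.045 0 0 0 0;0.045 0 0 0 0;0.045 0 0 0 0;0.045 0 0 0 0;0.045 0 0 0 0;0.045 0 0 0 0;0.045 0 0 0 0;0.045 0 0 0 0"}}

```text
t: 12.85
ee_pos: [0.6114, -0.0372, 0.2435]
orientation: [3.142, 0.0, 1.662]
ft_force: [-0.6, -0.3, 0.5]
opening: 0.0451
grasp_force: 0.0
```

Run:
```python
from h import *
look(["scene","side"],["lid_bar"]); st()
t=np.linspace(1.08,.61,13)
print([(round(y,4),round(-z,4)) for y,z in zip(-.2*np.diff(np.cos(t)),.2*np.diff(np.sin(t)))])
```

```text
scene lid_bar [([0.6147, -0.0354, 0.2665], 0.98)]
side lid_bar [([0.61, -0.0409, 0.2638], 0.9)]
{'t': 13.05, 'ee_pos': [0.6114, -0.0372, 0.2435], 'orientation': [3.1416, 0.0, 1.6624], 'ft_force': [-0.2617, 0.0341, -0.8533], 'torque': [-0.0191, -0.03, -0.0263], 'opening': 0.045, 'grasp_force': 0.0}
[(np.float64(-0.0068), np.float64(0.0038)), (np.float64(-0.0067), np.float64(0.0041)), (np.float64(-0.0065), np.float64(0.0043)), (np.float64(-0.0063), np.float64(0.0046)), (np.float64(-0.0062), np.float64(0.0048)), (np.float64(-0.006), np.float64(0.0051)), (np.float64(-0.0058), np.float64(0.0053)), (np.float64(-0.0055), np.float64(0.0055)), (np.float64(-0.0053), np.float64(0.0057)), (np.float64(-0.0051), np.float64(0.006)), (np.float64(-0.0049), np.float64(0.0061)), (np.float64(-0.0046), np.float64(0.0063))]
```

The lid stayed up untouched for about 2 s. I'll re-grip and lower it.

{"op": "play_rows", "data": {"plan": "0.03 0 0 0 0;0.02 0 0 0 0;0.014 0 0 0 0;0.01 0 0 0 0;0.004 0 0 0 0;0.004 0 0 0 0;0.004 0 0 0 0", "squeeze": 15}}

```text
t: 13.63
ee_pos: [0.6116, -0.0372, 0.2434]
orientation: [3.141, -0.0, 1.662]
ft_force: [2.0, 0.2, -1.7]
opening: 0.0075
grasp_force: 14.9
```

{"op": "play_rows", "data": {"plan": "0.004 0 -0.0068 0.0038 0;0.004 0 -0.0067 0.0041 0;0.004 0 -0.0065 0.0043 0;0.004 0 -0.0063 0.0046 0;0.004 0 -0.0062 0.0048 0;0.004 0 -0.006 0.0051 0"}}

```text
t: 14.13
ee_pos: [0.5735, -0.0407, 0.2166]
orientation: [3.139, 0.0, 1.662]
ft_force: [6.3, 0.9, -3.3]
opening: 0.0074
grasp_force: 15.1
```

Run:
```python
from h import *
look(["scene","side"],["lid_bar"]); st()
```

```text
scene lid_bar [([0.5743, -0.038, 0.238], 0.74)]
side lid_bar [([0.5739, -0.0436, 0.2379], 0.92)]
{'t': 14.3333, 'ee_pos': [0.573, -0.0407, 0.2162], 'orientation': [-3.1405, -0.0006, 1.6624], 'ft_force': [3.1773, 0.2562, -8.0839], 'torque': [0.0089, -0.6069, -0.0519], 'opening': 0.0075, 'grasp_force': 15.4176}
```

{"op": "play_rows", "data": {"plan": "0.004 0 -0.0055 0.0053 0;0.004 0 -0.0053 0.0056 0;0.004 0 -0.005 0.0059 0;0.004 0 -0.0048 0.0062 0;0.004 0 -0.0046 0.0064 0;0.004 0 0 0 0;0.004 0 0 0 0"}}

```text
t: 14.92
ee_pos: [0.5472, -0.043, 0.187]
orientation: [-3.139, -0.001, 1.662]
ft_force: [-2.2, -0.2, -1.7]
opening: 0.0069
grasp_force: 15.0
```

Run:
```python
from h import *
look(["scene","side"],["lid_bar"]); st()
```

```text
scene lid_bar [([0.5502, -0.0427, 0.2128], 0.96)]
side lid_bar []
{'t': 15.1167, 'ee_pos': [0.5476, -0.043, 0.1873], 'orientation': [-3.1401, -0.0002, 1.6625], 'ft_force': [-4.8299, -0.304, -1.3088], 'torque': [-0.0379, 0.4759, -0.033], 'opening': 0.007, 'grasp_force': 14.8571}
```

{"op": "play_rows", "data": {"plan": "0.01 0 0 0 0;0.014 0 0 0 0;0.018 0 0 0 0;0.024 0 0 0 0;0.032 0 0 0 0;0.04 0 0 0 0;0.045 0 0 0 0;0.045 0 0 0 0", "squeeze": 10}}

```text
t: 15.78
ee_pos: [0.548, -0.043, 0.1874]
orientation: [3.142, -0.0, 1.662]
ft_force: [-0.0, 0.1, -0.0]
opening: 0.045
grasp_force: 0.0
```

{"op": "play_rows", "data": {"plan": "0.045 0 0 -0.01 0;0.045 0 0 -0.015 0;0.045 0 0 -0.02 0;0.045 0 0 -0.025 0;0.045 0 0 -0.025 0;0.045 0 0 0 0;0.045 0 0 0 0;0.045 0 0 0 0"}}

```text
t: 16.45
ee_pos: [0.5477, -0.043, 0.282]
orientation: [-3.141, -0.0, 1.662]
ft_force: [-0.1, 0.4, 0.5]
opening: 0.0447
grasp_force: 0.0
```

Run:
```python
from h import *
look(["scene"],["lid_bar","lid_hinge","blank_mid","tin_mid"]); p=look(["side"],["lid_bar","lid_hinge","gouge_mid"]); st()
cv2.imwrite("pics/d.png",p)
```

```text
scene lid_bar [([0.5494, -0.0418, 0.2125], 0.72)]
scene lid_hinge [([0.7041, -0.0283, 0.0934], 0.6)]
scene blank_mid [([0.5943, 0.1785, 0.0609], 0.68)]
scene tin_mid [([0.6625, -0.2568, 0.0336], 0.6)]
side lid_bar [([0.5477, -0.0476, 0.2094], 0.89)]
side lid_hinge [([0.7045, -0.0254, 0.0937], 0.82)]
side gouge_mid [([0.5586, -0.373, 0.0136], 0.63)]
{'t': 16.9, 'ee_pos': [0.5479, -0.043, 0.2822], 'orientation': [-3.1413, -0.0002, 1.6624], 'ft_force': [-0.3057, 0.0063, -0.7516], 'torque': [-0.0798, -0.1202, -0.013], 'opening': 0.0453, 'grasp_force': 0.0}
```

View pics/d.png

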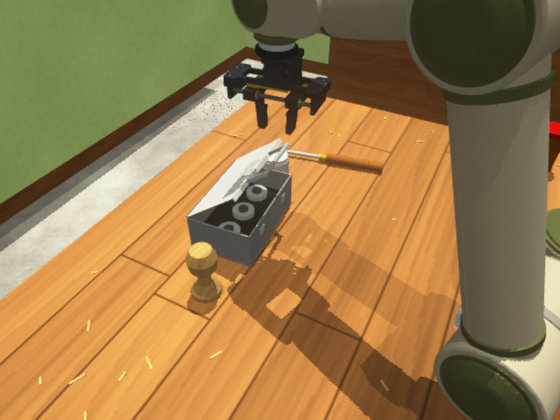

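The lid (bar near pixel (280,150)) stands on its own at about 0.64 rad. The gripper is clear above it at (280,110), and the other things haven't moved.

```bash
python3 -c "
from plant import arm
print(arm.hand_in())"
```

```text
the job is handed in; nothing more can be done
None
```

The job is handed in: the lid met its stop at about 1.11 rad (pulled with about 12 N), stayed up untouched for about 2 s, and now stands on its own at about 0.64 rad (37°), with the blank, tin and gouge where they were; the hand-in gave no verdict.

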